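# Load the abrasive block into its edge clamp

## Task

Lift the grey abrasive block out of its draining rack, lay it flat on the bench in front of the open end of the edge clamp and let go of it; then push it along the bench, long way first, under the clamp's ledges until it is fully home against the end stop, and swing the cam lever right over behind it to lock it in. Leave the bottle and the jar where they stand.

Things in the scene. Friction and masses are not known exactly. Their poses are not given: they have to be found in the camera images.
- block: the same abrasive block; origin at the centre of one large (58 x 90 mm) face, axes as for block_mid, which lies 13 mm along +z.
- block_mid (a point): centre of the abrasive block, a plain dark grey loose box 58 x 90 x 26 mm (about 0.2 kg). Axes here: x along the 58 mm width, y along the 90 mm length, z through the 26 mm thickness. At the start it stands on end in the rack, length upright. Either large face may lie down and either end may go first into the clamp.
- rack: fixed plywood draining rack. Origin: centre of its underside; z up. Base 94 x 62 x 6 mm; its pocket (62 mm along rack x, 30 mm along rack y) has 10 mm walls up to 30 mm above the bench. The block stands on the 6 mm floor, its 58 mm width along rack x, its top 96 mm above the bench.
- clamp: fixed U-shaped aluminium edge clamp without a floor: the block slides on the bench itself. Origin on the bench in the middle of its open end; +x is the push-in direction, z up. Home block: x 0 to 90, y -29 to 29 mm. Rails' inner faces at y = -31.5 and 31.5 mm from x = 20 mm (outer faces 51.5), flared to about 42 mm at x = 0. Lever pivot at x = -10, y = -64 mm.
- lever (a joint): dark steel cam lever, turning level about an upright pivot. 0 rad = open: its 54 mm nose points to clamp -x, its arm and post to clamp +x beside the rail. 1.571 = locked: the nose (9 to 23 mm high) lies across the open end 2 mm behind the home block, the arm points to clamp -y. Turns clockwise seen from above, stays where left; cannot close unless the block is home.
- lever_post (a point): centre of the top of the black upright round post on the lever's arm, 18 mm in diameter, 66 mm from the pivot; it stands from 23 to 76 mm above the bench. Push it or take it from above to turn the lever.
- bottle: bystander: flux bottle with a pointed cap, 38 x 38 x 94 mm, standing; origin at the centre of its underside.
- jar: bystander: round glass jar 54 x 54 x 57 mm, standing; origin at the centre of its underside.
- clamp_stop (a point): middle of the end stop's inner face, 13 mm above the bench, at clamp x = 90 mm. From clamp x = 22 mm to the stop a steel ledge over each side (underside 30 mm, top 36 mm above the bench) leaves only 43 mm open between them, so the block cannot go in from above.

How it is judged:
On the way, in this order (a step that is already met when the one before it is completed fails the run):
1. the block lies flat on the bench, let go of, outside the clamp (angle between the z axis of block_mid and the z axis of clamp, either way round below 0.1 rad and height (world z) of block_mid below 0.018 m and x of block_mid in the frame of clamp below 0.015 m and contact force between the fingers and block below 0.2 N), for 0.2 s.
2. the block is pushed home against the end stop, under the ledges (x of block_mid in the frame of clamp above 0.041 m and y of block_mid in the frame of clamp between -0.006 and 0.006 m and height (world z) of block_mid below 0.018 m and value of joint lever below 1.2 rad), for 0.1 s.
At the end, for the whole second after the job is handed in: The block lies flat on the bench under the clamp's ledges, its end within 4 mm of the end stop, within 6 mm of the clamp's middle line and 0.1 rad of its direction, at rest; the lever is locked (over 1.45 rad) (x of block_mid in the frame of clamp between 0.041 and 0.049 m and y of block_mid in the frame of clamp between -0.006 and 0.006 m and height (world z) of block_mid below 0.018 m and angle between the y axis of block_mid and the x axis of clamp, either way round below 0.1 rad and angle between the z axis of block_mid and the z axis of clamp, either way round below 0.1 rad and value of joint lever above 1.45 rad and linear speed of block below 0.01 m/s); the robot touches nothing.
It fails at once if the bottle or the jar is moved more than 20 mm or tipped (distance of any of bottle, jar from where it was at the start of the episode above 0.02 m or angle between any of bottle, jar's own z axis and vertical above 0.3 rad).
It also fails if it takes over 61 s, if anything falls off the work surface, if the arm or the gripper's body presses on something with over 40 N, if the wrist force passes 120 N, or if a joint passes its speed limit or range.

## Robot

A 6-joint arm with a two-finger parallel gripper is mounted at the origin on the work surface; the furniture and walls round the work are solid. World frame = base frame: x ahead of the robot, y to its left, z up, the work surface at z = 0. Lengths are in m, angles in rad, forces in N, time in s.
With the tool pointing down it reaches from about 0.35 to 0.975 m from the base axis. Payload 17.4 kg.
Tool frame: the origin (TCP) lies midway between the tips of the shut fingers; the grasp point (between the pads) lies 19 mm behind it (ctrl.grip_depth is the distance from the TCP to the grasp point, in m); z points along the fingers, y is the line along which they close (so a half turn about z gives the same grasp; the last joint's range is limited). The gripper opens to 85 mm and grips with 20 to 120 N. Pads are 22 mm wide; open, the fingers measure 114 mm over their backs; the gripper's body (76 mm by 85 mm) begins 54 mm behind the grasp point. The pads swing forward as they close: fully open they stand 13 mm farther back than shut.
Start: joints at [-1.337, 0.116, 1.442, -0, 1.584, -0.038], TCP at [0.181, -0.65, 0.207] pointing down, gripper open.
Joint ranges: [-2.83, 2.83], [-0.83, 2.19], [0.07, 2.5], [-1.14, 4.28], [0.01, 3], [-2.97, 2.97]. Speed limits (rad/s): [1.89, 1.89, 2.22, 3.14, 3.14, 3.14].

## Interface

Orientations are given as a 3x3 rotation matrix whose columns are the frame's x, y, z axes.
In Python, from workcell import get_state, viewer, workorder, ctrl gives the robot as it stands.
- The arm moves only by the tool servo_tool, never from a script. Its argument "targets" is a list of rows, each a list of 3 entries, a list of its own where there are three numbers: the shift along the tool's x, y, z in cm, then the turn, a rotation vector about the tool's x, y, z in degrees, then the opening, from -1 (shut) to 1 (fully open). In form: [[[dx, dy, dz], [wx, wy, wz], grip], ...]. A call has 1 to 20 rows; each row shifts and turns the commanded pose from where the row before left it, along the tool's axes as they then stand; what a row does not reach is not made up. A row lasts 1/12 s, in which the tool goes at most 41.7 mm and 7.16 degrees, less where a joint would pass 70% of its speed; a pose out of reach is approached as far as the arm can. A call with a gripper value outside its range is refused whole. The fingers move at their own pace and stop on an object; the grip force is fixed at half the most. Time passes only in rows, so rows that do not move let the fingers close. It gives the time, the measured TCP pose, the force, the opening and the grip force at its end, in the units of the state.
- get_state(): the state, without advancing time (a new reading comes with each control period).
- viewer.camera(name): name is "scene" or "top" or "wrist"; returns the picture (420x560x3 uint8, blue, green, red); there is no depth.
- viewer.get_calibration(name): a dict with "mtx" (3x3 intrinsics, pixels), "view" (4x4, takes a point from world to camera coordinates). Camera axes: x right, y up, looking along -z (the intrinsics and any distortion apply to the point x, -y, -z); pixel columns grow to the right and rows downward; lengths in m; the calibration is good to about 2 mm. The wrist camera is an equidistant fisheye: a pixel r from the principal point sees the ray r / f radians off the axis. A picture is of the moment at which its call begins: read the wrist's pose just before it. get_calibration takes no time and is no camera call; for the wrist camera it gives the pose at the moment of the call.
- workorder.hand_in(): hands the job in; it is judged then, once.
Trained networks look in the newest picture that a camera, given by its name, has taken for a name from the list of things; names that differ only in an ending like _2 or _b are one class to them, and where a whole thing is asked for, a point or a joint stands for the part that bears it (a point fixed in the world has none). Each returns a list of dicts, best first, with "confidence" (0 to 1); they miss things now and then, are a little off and sometimes report something else, mostly with a low value. They report only what shows in the picture. A call takes as long as a camera call.
- viewer.boxes_of(camera, label): "box" ([centre column, centre row, width, height] in pixels, round what is visible of it).
- viewer.masks_of(camera, label): "mask" (420x560 bool, what is visible of it) and "box" ([centre column, centre row, width, height] in pixels, round what is visible of it).
- viewer.spot_point(camera, label): "location" ([row, column] in pixels: a listed point, or the origin of a listed thing).
The state is a dict: "clock": time; "q": joint angles; "qd": joint speeds; "joint_torque": joint torques, N m; "position": TCP position; "tcp_rot": TCP orientation; "contact_force": force on the tool from outside, world axes, zero at the start; "wrist_torque": the same for the moment, N m; "width": finger opening in m; "grasp_force": force on a finger pad.
Only numpy, scipy, OpenCV 4.12 (cv2) and the standard library are available. Lean on these libraries where they do the work, as an engineer would, in place of code of your own. Each camera call takes 0.05 s, during which the arm holds its last target. There are 200 camera calls.

## Working session

There is one attempt and no reset: what is moved stays moved. The work goes in short steps, Python scripts to look and compute and a tool call to move; the robot and the scene stay as the last step left them, time stands still between calls to the robot, and variables do not carry over. Pictures are saved under pics/ and viewed, at most 10 in all, crops included, and the job is handed in when it is done.

Besides the shell and the picture viewer there is one more tool, called after "Call:" as a command line: name --argument value ..., lists and objects as JSON in quotes. servo_tool: Moves the arm, as the interface text tells. Its arguments: {"type":"object","properties":{"targets":{"type":"array","items":{"type":"array"}}},"required":["targets"]}

```bash
mkdir -p pics; ls; cat > h.py <<'E'
import numpy as np, cv2
from workcell import get_state, viewer, workorder, ctrl
def ray(cam,u,v):
    c=viewer.get_calibration(cam); K=c["mtx"]; V=np.array(c["view"])
    p=np.array([(u-K[0][2])/K[0][0],(v-K[1][2])/K[1][1]])
    if cam=="wrist":
        r=np.hypot(*p); s=np.sin(r)/r if r>1e-9 else 1
        d=np.array([p[0]*s,-p[1]*s,-np.cos(r)])
    else: d=np.array([p[0],-p[1],-1])
    R=V[:3,:3]; return -R.T@V[:3,3], R.T@d
def at_z(cam,u,v,z):
    o,d=ray(cam,u,v); return o+d*(z-o[2])/d[2]
def proj(cam,P):
    c=viewer.get_calibration(cam); K=np.array(c["mtx"]); V=np.array(c["view"])
    p=V[:3,:3]@np.array(P)+V[:3,3]; p=np.array([p[0],-p[1],-p[2]])
    if cam=="wrist":
        t=np.arctan2(np.hypot(p[0],p[1]),p[2]); n=np.hypot(p[0],p[1])
        q=p[:2]/n*t
    else: q=p[:2]/p[2]
    return np.array([q[0]*K[0,0]+K[0,2],q[1]*K[1,1]+K[1,2]])
E
python3 - <<'E'
from h import *
np.set_printoptions(precision=4,suppress=True)
for c in("scene","top"):
    cv2.imwrite(f"pics/{c}0.png",viewer.camera(c))
    k=viewer.get_calibration(c); print(c,k)
    for l,z in (("block",.051),("block_mid",.051),("rack",0),("clamp",0),("clamp_stop",.013),("lever_post",.076),("bottle",0),("jar",0)):
        for r in viewer.spot_point(c,l)[:2]:
            v,u=r["location"]; print(c,l,round(r["confidence"],2),np.round([u,v]),at_z(c,u,v,z))
print(get_state())
E
```

```text
pics
scene {'mtx': array([[446.0903,   0.    , 286.5001],
       [  0.    , 446.0903, 199.7594],
       [  0.    ,   0.    ,   1.    ]]), 'view': array([[ 0.4739,  0.8805,  0.0082, -0.2282],
       [-0.7859,  0.4188,  0.455 ,  0.3893],
       [ 0.3972, -0.2221,  0.8905, -1.2695],
       [ 0.    ,  0.    ,  0.    ,  1.    ]])}
scene block 0.89 [164. 205.] [ 0.3966 -0.2681  0.051 ]
scene block_mid 0.82 [153. 213.] [ 0.403  -0.2979  0.051 ]
scene rack 0.67 [162. 218.] [ 0.3958 -0.2875  0.    ]
scene clamp 0.7 [300. 199.] [0.5053 0.0241 0.    ]
scene clamp_stop 0.84 [337. 190.] [0.5312 0.112  0.013 ]
scene lever_post 0.78 [333. 209.] [0.5935 0.0553 0.076 ]
scene bottle 0.83 [365. 191.] [0.561  0.1753 0.    ]
scene bottle 0.44 [334. 210.] [0.5679 0.0808 0.    ]
scene jar 0.82 [325. 154.] [ 0.4235  0.1414 -0.    ]
top {'mtx': array([[436.6284,   0.    , 291.5972],
       [  0.    , 436.6284, 208.0479],
       [  0.    ,   0.    ,   1.    ]]), 'view': array([[ 0.0242, -0.9997, -0.0072, -0.0066],
       [ 0.9868,  0.0228,  0.1601, -0.5004],
       [-0.1599, -0.011 ,  0.9871, -1.0458],
      
[... 321 characters left out ...]
 0.62 [273. 168.] [0.5929 0.0521 0.076 ]
top bottle 0.56 [227. 185.] [0.5631 0.1756 0.    ]
top jar 0.88 [240. 236.] [0.4323 0.1368 0.    ]
{'clock': 0.9, 'q': array([-1.3368,  0.116 ,  1.4416,  0.    ,  1.584 , -0.0378]), 'qd': array([ 0.0007,  0.001 , -0.0009, -0.001 ,  0.0014,  0.0005]), 'joint_torque': array([  0.0004, -73.1726, -63.2644,   0.    ,   0.0007,   0.    ]), 'position': array([ 0.1812, -0.6502,  0.2074]), 'tcp_rot': array([[ 0.9633,  0.2685,  0.    ],
       [ 0.2685, -0.9633,  0.    ],
       [ 0.    ,  0.    , -1.    ]]), 'contact_force': array([ 0.5993, -0.3091, -0.2288]), 'wrist_torque': array([-0.035 ,  0.0116,  0.0001]), 'grasp_force': 0.0, 'width': 0.08528014470028548}
```

View pictures.

```bash
python3 - <<'E'
from h import *
t=cv2.imread("pics/top0.png"); s=cv2.imread("pics/scene0.png")
a=cv2.resize(t[140:290,200:460],(780,450),interpolation=cv2.INTER_CUBIC)
cv2.imwrite("pics/topc.png",a)
E
```

```text
(no output)
```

View pics/topc.png

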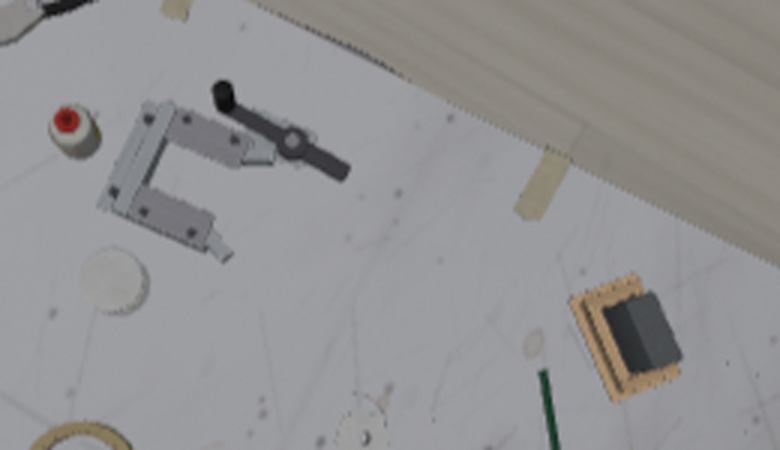

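View pics/scene0.png

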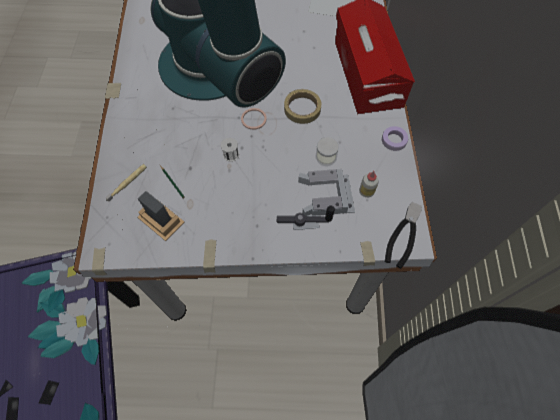

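The top crop shows the clamp opening to the lower right with its middle at about (250,209). The lever is open with its post at (223,88), the rack and block are at about (630,330), and the bottle (72,130) and jar (115,280) stand beyond the clamp. The scene view agrees, with the rack at (160,218) and the clamp at (320,195).

Next I move over the rack.

Call:
servo_tool --targets '[[[2.77,-2.62,0],[0,0,0],1],[[2.77,-2.62,0],[0,0,0],1],[[2.77,-2.62,0],[0,0,0],1],[[2.77,-2.62,0],[0,0,0],1],[[2.77,-2.62,0],[0,0,0],1],[[2.77,-2.62,0],[0,0,0],1],[[2.77,-2.62,0],[0,0,0],1],[[2.77,-2.62,0],[0,0,0],1],[[2.77,-2.62,0],[0,0,0],1],[[2.77,-2.62,0],[0,0,0],1],[[2.77,-2.62,0],[0,0,0],1]]'

```text
clock: 1.82
position: [0.3979, -0.2891, 0.2077]
tcp_rot: [[0.963, 0.268, 0.001], [0.268, -0.963, -0.0], [0.0, 0.001, -1.0]]
contact_force: [0.8, -0.9, -0.7]
width: 0.0853
grasp_force: 0.0
```

Call:
servo_tool --targets '[[[0,0,0],[0,0,-6.8],1],[[0,0,0],[0,0,-6.8],1],[[0,0,0],[0,0,-6.8],1],[[0,0,0],[0,0,-6.8],1],[[0,0,0],[0,0,-6.8],1],[[0,0,0],[0,0,-6.8],1],[[0,0,0],[0,0,-6.8],1],[[0,0,0],[0,0,-6.8],1],[[0,0,0],[0,0,-6.8],1],[[0,0,0],[0,0,-6.8],1],[[0,0,0],[0,0,-6.8],1],[[0,0,0],[0,0,-6.8],1],[[0,0,0],[0,0,-6.8],1],[[0,0,0],[0,0,-6.8],1],[[0,0,0],[0,0,-6.8],1],[[0,0,0],[0,0,0],1],[[0,0,0],[0,0,0],1]]'

```text
clock: 3.23
position: [0.3973, -0.2908, 0.2075]
tcp_rot: [[-0.46, 0.888, 0.0], [0.888, 0.46, -0.0], [-0.0, 0.0, -1.0]]
contact_force: [0.6, 0.4, 0.3]
width: 0.0855
grasp_force: 0.0
```

```bash
python3 - <<'E'
from h import *
np.set_printoptions(precision=4,suppress=True)
s=get_state(); print(s["q"],s["position"],s["tcp_rot"])
im=viewer.camera("wrist"); cv2.imwrite("pics/w1.png",im)
print(viewer.get_calibration("wrist"))
for l,z in (("block",.051),("block_mid",.051),("rack",0)):
    for r in viewer.spot_point("wrist",l)[:2]:
        v,u=r["location"]; print(l,round(r["confidence"],2),np.round([u,v]),at_z("wrist",u,v,z))
E
```

```text
[-0.6836 -0.2897  1.8214  0.      1.6098 -1.1611] [ 0.3973 -0.2908  0.2075] [[-0.4595  0.8882  0.0001]
 [ 0.8882  0.4595 -0.0001]
 [-0.0001  0.0001 -1.    ]]
{'mtx': array([[325.1923,   0.    , 284.4225],
       [  0.    , 325.1923, 210.3283],
       [  0.    ,   0.    ,   1.    ]]), 'view': array([[ 0.8893,  0.4572,  0.0006, -0.2205],
       [-0.4332,  0.843 , -0.319 ,  0.4577],
       [-0.1464,  0.2834,  0.9478, -0.2399],
       [ 0.    ,  0.    ,  0.    ,  1.    ]])}
block 0.84 [292. 176.] [ 0.3985 -0.2771  0.051 ]
block_mid 0.58 [282. 189.] [ 0.3964 -0.2936  0.051 ]
rack 0.91 [286. 180.] [ 0.4009 -0.2946  0.    ]
```

View pics/w1.png

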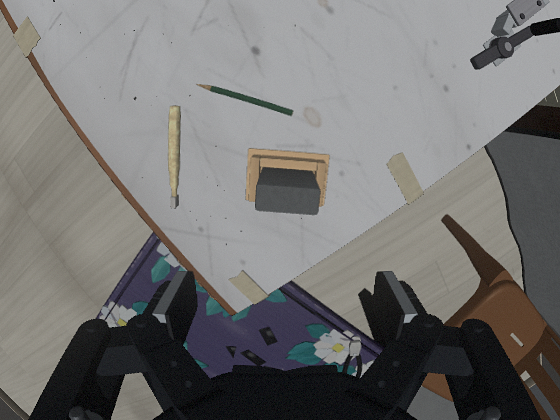

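The wrist picture shows the rack at (288,180) with the block standing in it. The block's top face is about (287,195). Nothing obstructs the fingers around it. Next I fit the block pose to its mask, and the clamp pose from the top picture.

```bash
cat >> h.py <<'E'
from scipy.optimize import minimize, least_squares
def sil(cam,pts,cal):
    P=np.array(pts); q=np.array([_pr(cam,p,cal) for p in P])
    h=cv2.convexHull((q*16).astype(np.int32)); m=np.zeros((420,560),np.uint8)
    cv2.fillConvexPoly(m,h,1,cv2.LINE_8,4); return m
def _pr(cam,P,c):
    K=c["mtx"]; V=c["view"]; p=V[:3,:3]@P+V[:3,3]; p=np.array([p[0],-p[1],-p[2]])
    if cam=="wrist":
        n=np.hypot(p[0],p[1]); q=p[:2]/n*np.arctan2(n,p[2])
    else: q=p[:2]/p[2]
    return np.array([q[0]*K[0,0]+K[0,2],q[1]*K[1,1]+K[1,2]])
def boxpts(x,y,a,lx,ly,z0,z1):
    c,s=np.cos(a),np.sin(a)
    return [[x+c*i-s*j,y+s*i+c*j,z] for i in(-lx/2,lx/2) for j in(-ly/2,ly/2) for z in(z0,z1)]
def fitbox(cam,label,guess,lx,ly,z0,z1):
    "fit x,y,yaw of an upright box to the mask (newest picture)"
    r=viewer.masks_of(cam,label); c=viewer.get_calibration(cam); m=r[0]["mask"].astype(np.uint8)
    def cost(p):
        s=sil(cam,boxpts(p[0],p[1],p[2]/10,lx,ly,z0,z1),c); return 1-(s&m).sum()/max(1,(s|m).sum())
    g=np.array([guess[0],guess[1],guess[2]*10]); best=None
    for k in range(3):
        S=np.array([g]+[g+d for d in (np.eye(3)*[.008,.008,1.5*(1-.6*k)])])
        o=minimize(cost,g,method="Nelder-Mead",options=dict(initial_simplex=S,xatol=1e-5,fatol=1e-5)); g=o.x
    return g[0],g[1],g[2]/10,1-o.fun,r[0]["confidence"],m
E
python3 - <<'E'
from h import *
np.set_printoptions(precision=4,suppress=True)
f=fitbox("wrist","block",(.397,-.292,.48),.058,.026,.03,.096)[:5]; print(f, np.degrees(f[2]))
viewer.camera("top"); 
f=fitbox("top","block",(.397,-.292,.48),.058,.026,.03,.096)[:5]; print(f, np.degrees(f[2]))
f=fitbox("top","bottle",(.563,.1756,.4),.038,.038,0,.07)[:5]; print(f)
f=fitbox("top","jar",(.432,.137,.4),.05,.05,0,.057)[:5]; print(f)
# clamp hand-picked corners from topc (u=200+x/3,v=140+y/3)
g=lambda x,y,z: at_z("top",200+x/3,140+y/3,z)[:2]
for n,p in dict(piv=(292,142,.023),nose=(347,172,.023),post=(223,86,.076),f1=(272,158,.03),f2=(229,260,.03),s1=(147,102,.036),s2=(103,208,.036),l1=(244,166,.036),l2=(213,212,.036),r2=(205,244,.036)).items(): print(n,g(*p))
E
```

```text
(np.float64(0.397), np.float64(-0.292), np.float64(0.48), np.float64(0.0), 0.71) 27.501974166279513
(np.float64(0.40635368084133516), np.float64(-0.28206774881877755), np.float64(0.17561756973022433), np.float64(0.5020242914979757), 0.63) 10.062145553886293
(np.float64(0.5554152571182939), np.float64(0.1725516023305327), np.float64(0.6890359336598364), np.float64(0.6974789915966386), 0.48)
(np.float64(0.43336452277054865), np.float64(0.13757986339337877), np.float64(0.6179560645607888), np.float64(0.8090737240075614), 0.86)
piv [ 0.557  -0.0079]
nose [ 0.5322 -0.055 ]
post [0.591  0.0493]
f1 [0.5414 0.0086]
f2 [0.4542 0.0422]
s1 [0.5859 0.1151]
s2 [0.4946 0.1482]
l1 [0.5328 0.0318]
l2 [0.4933 0.0565]
r2 [0.4663 0.0623]
```

```bash
python3 - <<'E'
from h import *
np.set_printoptions(precision=4,suppress=True)
im=viewer.camera("wrist"); c=viewer.get_calibration("wrist")
for r in viewer.masks_of("wrist","block"): print(r["confidence"],np.round(r["box"]),r["mask"].sum())
for p in boxpts(.397,-.292,.48,.058,.026,.03,.096): print(np.round(_pr("wrist",np.array(p),c)) if 0 else np.round(proj("wrist",p)),np.round(p,3))
E
```

```text
0.83 [290. 192.  63.  51.] 2692
[257. 194.] [ 0.377 -0.317  0.03 ]
[252. 214.] [ 0.377 -0.317  0.096]
[257. 171.] [ 0.365 -0.294  0.03 ]
[251. 186.] [ 0.365 -0.294  0.096]
[310. 194.] [ 0.429 -0.29   0.03 ]
[316. 214.] [ 0.429 -0.29   0.096]
[310. 171.] [ 0.417 -0.267  0.03 ]
[316. 186.] [ 0.417 -0.267  0.096]
```

```bash
python3 - <<'E'
from h import *
np.set_printoptions(precision=4,suppress=True)
im=viewer.camera("wrist")
for i in range(2):
  f=fitbox("wrist","block",(.398,-.292,.48),.058,.026,.028,.096); print(f[:5], np.degrees(f[2]),f[5].sum())
viewer.camera("top")
for r in viewer.masks_of("top","clamp"):
    m=r["mask"].astype(np.uint8); print(r["confidence"],m.sum(),cv2.minAreaRect(cv2.findNonZero(m)))
# clamp fit by outline points: model corners in clamp frame
g=lambda x,y,z: at_z("top",200+x/3,140+y/3,z)[:2]
obs={"piv":((292,142,.023),(-.010,-.064)),"nose":((347,172,.023),(-.064,-.064)),"post":((223,86,.076),(.056,-.064)),"s1":((147,102,.036),None)}
A=[];B=[]
for n,(o,m) in obs.items():
    if m: A.append(m);B.append(g(*o))
A.append((0,0));B.append((.505,.0243)); A.append((.09,0));B.append((.5297,.109))
A=np.array(A);B=np.array(B)
f=lambda p:(np.c_[p[0]+np.cos(p[2])*A[:,0]-np.sin(p[2])*A[:,1],p[1]+np.sin(p[2])*A[:,0]+np.cos(p[2])*A[:,1]]-B).ravel()
s=least_squares(f,[.505,.024,1.28]); print(s.x,np.degrees(s.x[2]),s.fun)
E
```

```text
(np.float64(0.40024986142917157), np.float64(-0.2884382070438926), np.float64(0.38898207908653876), np.float64(0.9231590181430096), 0.66) 22.287031437882675 2596
(np.float64(0.3998762421767743), np.float64(-0.2886980070339611), np.float64(0.3879661915173615), np.float64(0.9224475275702597), 0.66) 22.228825367709014 2596
0.59 1768 ((274.79998779296875, 198.40000915527344), (70.65974426269531, 56.348915100097656), 26.56505012512207)
[0.502  0.0257 1.1697] 67.02046696955503 [ 0.     -0.0006  0.0038 -0.0033 -0.0082  0.003  -0.003   0.0014  0.0074
 -0.0005]
```

Call:
servo_tool --targets '[[[0.1,0.3,0],[0,0,4],1],[[0,0,2.5],[0,0,0],1],[[0,0,2.5],[0,0,0],1],[[0,0,2.5],[0,0,0],1],[[0,0,2.5],[0,0,0],1],[[0,0,2.5],[0,0,0],1],[[0,0,2.0],[0,0,0],1],[[0,0,0.9],[0,0,0],1],[[0,0,0],[0,0,0],1],[[0,0,0],[0,0,0],-1],[[0,0,0],[0,0,0],-1],[[0,0,0],[0,0,0],-1],[[0,0,0],[0,0,0],-1],[[0,0,0],[0,0,0],-1],[[0,0,0],[0,0,0],-1]]'

```text
clock: 5.28
position: [0.4002, -0.2893, 0.0554]
tcp_rot: [[-0.4, 0.917, 0.002], [0.917, 0.4, -0.002], [-0.003, 0.001, -1.0]]
contact_force: [-2.5, -0.9, 6.1]
width: 0.0565
grasp_force: 64.5
```

Call:
servo_tool --targets '[[[0,0,-1.5],[0,0,0],-1],[[0,0,-2.5],[0,0,0],-1],[[0,0,-2.5],[0,0,0],-1],[[0,0,-2.5],[0,0,0],-1],[[0,0,-3],[0,0,0],-1],[[2.5,2.2,0],[0,0,0],-1],[[2.5,2.2,0],[0,0,0],-1],[[2.5,2.2,0],[0,0,0],-1],[[2.5,2.2,0],[0,0,0],-1],[[2.5,2.2,0],[0,0,0],-1],[[0,0,0],[0,0,6.4],-1],[[0,0,0],[0,0,6.4],-1],[[0,0,0],[0,0,6.4],-1],[[0,0,0],[0,0,6.4],-1],[[0,0,0],[0,0,6.4],-1],[[0,0,0],[0,0,6.4],-1],[[0,0,0],[0,0,6.4],-1],[[0,0,0],[0,0,0],-1],[[0,0,0],[0,0,0],-1]]'

```text
clock: 6.87
position: [0.4505, -0.13, 0.1742]
tcp_rot: [[0.359, 0.933, 0.001], [0.933, -0.359, -0.0], [0.0, 0.001, -1.0]]
contact_force: [-0.5, 0.3, -2.3]
width: 0.0565
grasp_force: 64.5
```

```bash
python3 - <<'E'
from h import *
np.set_printoptions(precision=4,suppress=True)
s=get_state(); print(s["q"],s["position"],s["tcp_rot"],s["width"])
im=viewer.camera("wrist"); cv2.imwrite("pics/w2.png",im)
c=viewer.get_calibration("wrist"); np.savez("w2.npz",K=c["mtx"],V=c["view"])
for l,z in (("clamp",0),("clamp_stop",.013),("lever_post",.076),("bottle",0),("jar",0)):
    for r in viewer.spot_point("wrist",l)[:1]:
        v,u=r["location"]; print(l,round(r["confidence"],2),np.round([u,v]),at_z("wrist",u,v,z))
E
```

```text
[-0.3354 -0.3373  1.9117  0.      1.5662  0.0316] [ 0.4505 -0.13    0.1742] [[ 0.3588  0.9334  0.0009]
 [ 0.9334 -0.3588 -0.0003]
 [ 0.      0.001  -1.    ]] 0.05648544111729604
```

View pics/w2.png

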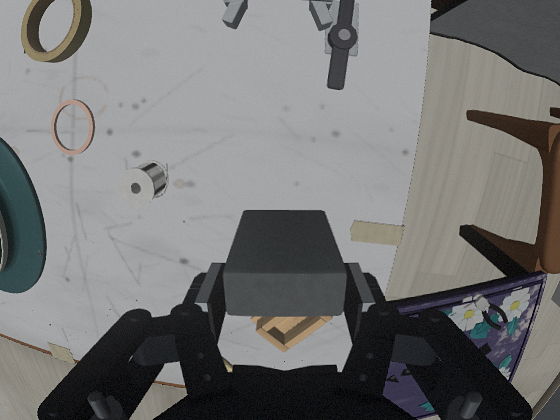

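The block hangs in the grip at (280,260). Only the clamp's entry shows at the top, with flare tips near (233,20) and (320,22) and the lever pivot at (343,37). I tilt toward the clamp next, which also brings it into view.

Call:
servo_tool --targets '[[[0,0,0],[0,7,0],-1],[[0,0,0],[0,7,0],-1],[[0,0,0],[0,7,0],-1],[[0,0,0],[0,7,0],-1],[[0,0,0],[0,7,0],-1],[[0,0,0],[0,0,0],-1],[[0,0,0],[0,0,0],-1],[[0,0,0],[0,0,0],-1]]'

```text
clock: 7.83
position: [0.4504, -0.1302, 0.1735]
tcp_rot: [[0.297, 0.932, 0.207], [0.765, -0.362, 0.533], [0.571, 0.0, -0.821]]
contact_force: [0.7, -0.2, -1.8]
width: 0.0564
grasp_force: 64.5
```

```bash
python3 - <<'E'
from h import *
np.set_printoptions(precision=4,suppress=True)
s=get_state(); print(s["q"],s["position"],s["tcp_rot"],s["width"])
im=viewer.camera("wrist"); cv2.imwrite("pics/w3.png",cv2.resize(im[0:260,130:520],(780,520),interpolation=cv2.INTER_CUBIC))
c=viewer.get_calibration("wrist"); np.savez("w3.npz",K=c["mtx"],V=c["view"])
for l,z in (("clamp",0),("clamp_stop",.013),("lever_post",.076),("bottle",0),("jar",0)):
    for r in viewer.spot_point("wrist",l)[:1]:
        v,u=r["location"]; print(l,round(r["confidence"],2),np.round([u,v]),at_z("wrist",u,v,z))
E
```

```text
[-0.7092 -0.2668  1.9495  0.5723  1.6679 -0.3432] [ 0.4504 -0.1302  0.1735] [[ 0.297   0.9322  0.207 ]
 [ 0.765  -0.362   0.5327]
 [ 0.5715  0.0002 -0.8206]] 0.056386590678833864
clamp_stop 0.92 [275.  78.] [0.5324 0.1155 0.013 ]
lever_post 0.71 [343.  69.] [0.5922 0.0539 0.076 ]
bottle 0.82 [280.  51.] [ 0.5606  0.1746 -0.    ]
jar 0.69 [200.  95.] [0.4301 0.1395 0.    ]
```

View pics/w3.png

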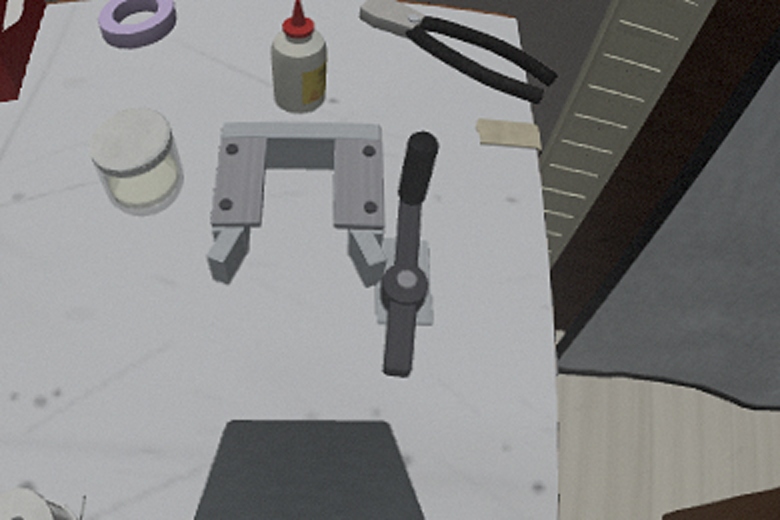

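The crop shows the whole clamp: plate ends at (211,225), (260,227), (333,226) and (384,228), the pivot at (407,280) and the post top at (424,145). The path in front of it is free. I fit the clamp pose from these points.

```bash
python3 - <<'E'
from h import *
np.set_printoptions(precision=4,suppress=True)
P=[(211,225,.022,.0515,.036),(260,227,.022,.0215,.036),(333,226,.022,-.0215,.036),(384,228,.022,-.0515,.036),(265,138,.09,.0215,.036),(335,138,.09,-.0215,.036),(407,280,-.01,-.064,.03)]
A=np.array([p[2:4] for p in P]); B=np.array([at_z("wrist",130+p[0]/2,p[1]/2,p[4])[:2] for p in P])
f=lambda p:(np.c_[p[0]+np.cos(p[2])*A[:,0]-np.sin(p[2])*A[:,1],p[1]+np.sin(p[2])*A[:,0]+np.cos(p[2])*A[:,1]]-B).ravel()
s=least_squares(f,[.505,.024,1.2]); print(s.x,np.degrees(s.x[2])); print(s.fun.reshape(-1,2)*1000)
print("post",at_z("wrist",130+424/2,145/2,.076),"nose",at_z("wrist",130+399/2,375/2,.02))
np.save("clamp.npy",s.x)
E
```

```text
[0.5026 0.0259 1.1817] 67.70688438248928
[[-0.8977  0.0926]
 [ 0.5514  1.3057]
 [ 0.4293 -0.0507]
 [ 0.6503  0.2156]
 [ 0.4685 -0.7107]
 [-1.2274 -0.6551]
 [ 0.0255 -0.1974]]
post [0.5885 0.0486 0.076 ] nose [ 0.5324 -0.0562  0.02  ]
```

Call:
servo_tool --targets '[[[0,0,0],[-0.6,0,0.9],-1],[[0,0,0],[0,5,0],-1],[[0,0,0],[0,5,0],-1],[[0,0,0],[0,5,0],-1],[[0,0,0],[0,5,0],-1],[[0,0,0],[0,5,0],-1],[[0,0,0],[0,5,0],-1],[[-1.0,-0.13,1.53],[0,0,0],-1],[[-1.0,-0.13,1.53],[0,0,0],-1],[[-1.0,-0.13,1.53],[0,0,0],-1],[[-1.0,-0.13,1.53],[0,0,0],-1],[[-1.0,-0.13,1.53],[0,0,0],-1],[[-1.0,-0.13,1.53],[0,0,0],-1],[[-1.0,-0.13,1.53],[0,0,0],-1],[[0,0,0],[0,0,0],-1],[[0,0,0],[0,0,0],-1]]'

```text
clock: 9.47
position: [0.4674, -0.0637, 0.0647]
tcp_rot: [[0.162, 0.925, 0.343], [0.39, -0.379, 0.839], [0.906, -0.002, -0.422]]
contact_force: [0.1, -1.0, -1.3]
width: 0.0562
grasp_force: 64.5
```

```bash
cat >> h.py <<'E'
def go(target,fwd=None):
    "cm along tool axes from now to world TCP target"
    s=get_state(); print("q",np.round(s["q"],2),"pos",np.round(s["position"],4),"d_tool_cm",np.round(s["tcp_rot"].T@(np.array(target)-s["position"])*100,2)); return s
def W(cx,cy,z):
    x,y,a=np.load("clamp.npy"); return np.array([x+np.cos(a)*cx-np.sin(a)*cy,y+np.sin(a)*cx+np.cos(a)*cy,z])
def C(p):
    x,y,a=np.load("clamp.npy"); d=np.array(p[:2])-[x,y]; return np.array([np.cos(a)*d[0]+np.sin(a)*d[1],-np.sin(a)*d[0]+np.cos(a)*d[1]])
E
python3 - <<'E'
from h import *
s=go(W(-.08,0,.037)); print(s["tcp_rot"].round(3),s["width"],C(s["position"]))
E
```

```text
q [-0.79  0.01  2.12  0.99  1.65 -0.67] pos [ 0.4674 -0.0637  0.0647] d_tool_cm [-1.83 -0.13  2.65]
[[ 0.162  0.925  0.343]
 [ 0.39  -0.379  0.839]
 [ 0.906 -0.002 -0.422]] 0.0561912718059726 [-0.09629776 -0.00138721]
```

Call:
servo_tool --targets '[[[-0.6,-0.04,0.88],[0,0,0],-1],[[-0.6,-0.04,0.88],[0,0,0],-1],[[-0.6,-0.04,0.88],[0,0,0],-1],[[0,0,0],[0,0,0],-1],[[0,0,0],[0,0,0],-1]]'

```text
clock: 9.88
position: [0.4724, -0.0481, 0.0368]
tcp_rot: [[0.161, 0.925, 0.343], [0.39, -0.379, 0.839], [0.907, -0.002, -0.422]]
contact_force: [0.3, 0.1, -1.7]
width: 0.0567
grasp_force: 64.6
```

Call:
servo_tool --targets '[[[-0.2,0,0.1],[0,0,0],-1],[[0,0,0],[0,0,0],-1],[[0,0,0],[0,0,0],-1]]'

```text
clock: 10.13
position: [0.4727, -0.0487, 0.0352]
tcp_rot: [[0.161, 0.925, 0.344], [0.391, -0.38, 0.838], [0.906, -0.0, -0.423]]
contact_force: [0.2, -0.9, -1.1]
width: 0.0565
grasp_force: 64.6
```

Call:
servo_tool --targets '[[[-0.2,0,0.1],[0,0,0],-1],[[0,0,0],[0,0,0],-1],[[0,0,0],[0,0,0],-1]]'

```text
clock: 10.38
position: [0.4729, -0.0486, 0.0332]
tcp_rot: [[0.16, 0.925, 0.345], [0.391, -0.38, 0.839], [0.907, 0.0, -0.422]]
contact_force: [0.1, -0.9, 4.1]
width: 0.0565
grasp_force: 65.0
```

Call:
servo_tool --targets '[[[0,0,0],[0,0,0],0.7],[[0,0,0],[0,0,0],0.7],[[0,0,0],[0,0,0],0.7],[[0,0,0],[0,0,0],0.7],[[0,0,0],[0,0,0],0.7],[[0,0,0],[0,0,0],0.7]]'

```text
clock: 10.88
position: [0.4726, -0.0484, 0.0327]
tcp_rot: [[0.161, 0.925, 0.344], [0.391, -0.38, 0.839], [0.906, -0.001, -0.423]]
contact_force: [-0.3, 0.1, 0.1]
width: 0.0725
grasp_force: 0.0
```

```bash
python3 - <<'E'
from h import *
im=viewer.camera("wrist"); cv2.imwrite("pics/w4.png",im)
E
```

```text
(no output)
```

View pics/w4.png

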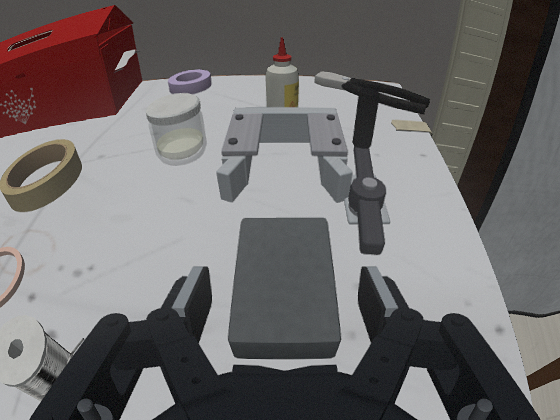

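The block lies flat in front of the clamp with its top at about (285,280), and the fingers stand clear on both sides. I measure its pose.

```bash
python3 - <<'E'
from h import *
np.set_printoptions(precision=4,suppress=True)
a=np.load("clamp.npy")[2]; g=W(-.085,0,0)
f=fitbox("wrist","block",(g[0],g[1],a),.09,.058,0,.026)[:5]; print(f,"clamp frame",C(f[:2]),np.degrees(f[2]-a))
s=get_state(); print(C(s["position"]))
E
```

```text
(np.float64(0.4694865499241312), np.float64(-0.05337588872369683), np.float64(1.1786368502329707), np.float64(0.9455581629232317), 0.55) clamp frame [-0.0859  0.0006] -0.17596728554715466
[-0.0801 -0.0004]
```

Call:
servo_tool --targets '[[[0,0,-1],[0,0,0],0.7],[[0,0,-2],[0,0,0],0.7],[[0,0,-3],[0,0,0],0.7],[[0,0,-3],[0,0,0],0.7],[[0,0,-1],[0,-6.5,0],-0.65],[[0,0,0],[0,-6.5,0],-0.65],[[0,0,0],[0,-6.5,0],-0.65],[[0,0,0],[0,-6.5,0],-0.65],[[0,0,0],[0,-6.5,0],-0.65],[[0,0,0],[0,-6.5,0],-0.65],[[0,0,0],[0,-6.5,0],-0.65],[[0,0,0],[0,-6.5,0],-0.65],[[0,0,0],[0,-6.5,0],-0.65],[[0,0,0],[0,-6.5,0],-0.65],[[0,0,0],[0,0,0],-0.65],[[0,0,0],[0,0,0],-0.65]]'

```text
clock: 12.32
position: [0.4385, -0.1313, 0.0754]
tcp_rot: [[0.377, 0.926, -0.0], [0.926, -0.377, 0.001], [0.001, -0.001, -1.0]]
contact_force: [0.2, 0.7, 0.3]
width: 0.0148
grasp_force: 0.0
```

```bash
python3 - <<'E'
from h import *
np.set_printoptions(precision=4,suppress=True)
viewer.camera("wrist")
a=np.load("clamp.npy")[2]; g=W(-.085,0,0)
f=fitbox("wrist","block",(g[0],g[1],a),.09,.058,0,.026)[:5]; print(f,"clamp frame",C(f[:2]),np.degrees(f[2]-a))
s=go(W(-.165,0,.006)); print(C(s["position"]),s["tcp_rot"],s["width"],s["clock"])
E
```

```text
(np.float64(0.4692046638477656), np.float64(-0.05452366656040081), np.float64(1.1659568189271057), np.float64(0.9541105748878165), 0.69) clamp frame [-0.0871  0.0004] -0.9024795634669791
q [-0.35 -0.31  2.05  0.    1.4   0.04] pos [ 0.438  -0.1325  0.0749] d_tool_cm [ 0.59 -0.02  6.89]
[-0.1711 -0.0003] [[ 0.38    0.925  -0.0004]
 [ 0.925  -0.38    0.0023]
 [ 0.002  -0.0013 -1.    ]] 0.01521389072469134 12.4167
```

Call:
servo_tool --targets '[[[0,0,2.3],[0,0,0],-0.65],[[0,0,2.3],[0,0,0],-0.65],[[0,0,2.2],[0,0,0],-0.65],[[0,0,0],[0,0,0],-0.65],[[1.2,0,0],[0,0,0],-0.65],[[1.0,0,0],[0,0,0],-0.65],[[0.8,0,0],[0,0,0],-0.65],[[1,0,0],[0,0,0],-0.65],[[1,0,0],[0,0,0],-0.65],[[1,0,0],[0,0,0],-0.65],[[1,0,0],[0,0,0],-0.65],[[1,0,0],[0,0,0],-0.65],[[1,0,0],[0,0,0],-0.65],[[1,0,0],[0,0,0],-0.65],[[1,0,0],[0,0,0],-0.65],[[1,0,0],[0,0,0],-0.65],[[0,0,0],[0,0,0],-0.65]]'

```text
clock: 13.83
position: [0.4844, -0.0198, 0.007]
tcp_rot: [[0.379, 0.926, -0.0], [0.926, -0.379, 0.0], [0.0, -0.001, -1.0]]
contact_force: [0.0, 0.5, -0.9]
width: 0.0148
grasp_force: 0.0
```

```bash
python3 - <<'E'
from h import *
np.set_printoptions(precision=4,suppress=True)
viewer.camera("wrist")
s=go(W(-.011,0,.007)); print(C(s["position"]),s["contact_force"])
a=np.load("clamp.npy")[2]; g=W(-.01,0,0)
f=fitbox("wrist","block",(g[0],g[1],a),.09,.058,0,.026)[:5]; print(f,"clamp frame",C(f[:2]),np.degrees(f[2]-a))
E
```

```text
q [-0.09 -0.18  2.06  0.    1.26  0.29] pos [ 0.484  -0.0204  0.0069] d_tool_cm [ 3.89 -0.03 -0.01]
[-0.0499 -0.0004] [-0.3584 -0.3743 -0.3019]Traceback (most recent call last):
  File "<stdin>", line 6, in <module>
  File "h.py", line 37, in fitbox
    r=viewer.masks_of(cam,label); c=viewer.get_calibration(cam); m=r[0]["mask"].astype(np.uint8)
                                                                   ~^^^
IndexError: list index out of range
```

```bash
python3 - <<'E'
from h import *
im=viewer.camera("wrist"); t=viewer.camera("scene")
cv2.imwrite("pics/c5.png",np.hstack([im,cv2.resize(t[130:250,250:410],(560,420))])[:, :][::1] if 0 else cv2.resize(np.hstack([im,cv2.resize(t[130:250,250:410],(560,420))]),(800,300)))
E
```

```text
(no output)
```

View pics/c5.png

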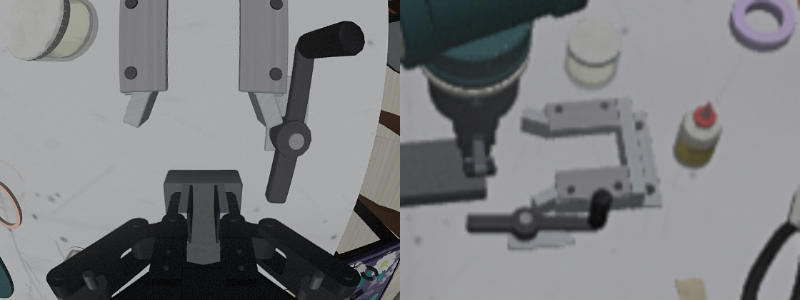

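```bash
python3 - <<'E'
from h import *
np.set_printoptions(precision=4,suppress=True)
for u,v in((231,238),(339,238),(234,258),(336,258)): 
  for z in (0,.026): print(u,v,z,C(at_z("wrist",u,v,z)))
for x in(-.132,-.1,-.042,0): print(x,proj("scene",W(x,.029,.026)),proj("scene",W(x,-.029,.026)))
r=viewer.masks_of("scene","block"); print([(q["confidence"],np.round(q["box"])) for q in r])
E
```

```text
231 238 0 [-0.0435  0.0316]
231 238 0.026 [-0.0322  0.0268]
339 238 0 [-0.0436 -0.0316]
339 238 0.026 [-0.0323 -0.0269]
234 258 0 [-0.0566  0.0306]
234 258 0.026 [-0.0433  0.026 ]
336 258 0 [-0.0567 -0.0306]
336 258 0.026 [-0.0434 -0.026 ]
-0.132 [243.8151 186.7295] [245.3506 208.6091]
-0.1 [257.2775 185.548 ] [259.1515 207.3606]
-0.042 [281.5649 183.4165] [284.0468 205.1084]
0 [299.0619 181.8809] [301.9794 203.4862]
[(0.84, array([266., 198.,  41.,  31.]))]
```

```bash
python3 - <<'E'
from h import *
im=viewer.camera("wrist"); t=viewer.camera("scene")
a=cv2.resize(im[220:400,200:380],(400,400),interpolation=cv2.INTER_CUBIC); b=cv2.resize(t[150:220,235:305],(400,400),interpolation=cv2.INTER_CUBIC)
o=np.hstack([a,b]); o=np.clip(o.astype(float)*1.8,0,255).astype(np.uint8); cv2.imwrite("pics/c6.png",o)
E
```

```text
(no output)
```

View pics/c6.png

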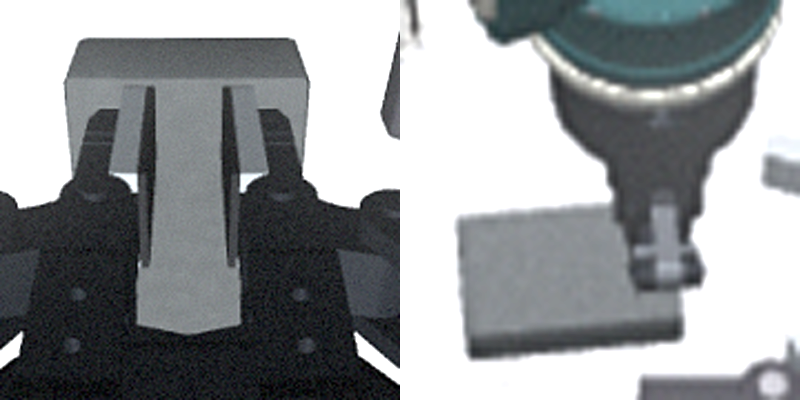

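```bash
python3 - <<'E'
from h import *
np.set_printoptions(precision=1,suppress=True)
R=get_state()["tcp_rot"];p=get_state()["position"]
for dz in (0,.013,.026):
    print(dz,[proj("wrist",p+R@np.array([dx,dy,-dz])) for dx in(-.011,.011) for dy in(-.0075,.0075)])
for x in(-.132,-.042,-.03,.0,.05): print(x,[proj("wrist",W(x,y,.026)) for y in (.029,-.029)])
E
```

```text
0 [array([272.9, 271.9]), array([298.6, 271.8]), array([272.2, 237.4]), array([299.2, 237.4])]
0.013 [array([272.1, 283.5]), array([299.5, 283.4]), array([271.3, 247.3]), array([300.2, 247.3])]
0.026 [array([271.2, 296.6]), array([300.5, 296.5]), array([270.3, 258.7]), array([301.4, 258.7])]
-0.132 [array([240.6, 376.5]), array([329.6, 376.4])]
-0.042 [array([227.9, 255.3]), array([341.7, 255.1])]
-0.03 [array([226.2, 233.7]), array([343.3, 233.4])]
0.0 [array([222.6, 174.2]), array([346.6, 173.9])]
0.05 [array([219.4,  66.4]), array([349.2,  66.1])]
```

The close-up shows the fingers standing over the block's front end with no contact force, so they passed above it and the block has not moved. I back off, shut the fingers fully and approach again, checking the force.

Call:
servo_tool --targets '[[[0,0,-2],[0,0,0],-0.65],[[0,0,-3],[0,0,0],-0.65],[[-3,0,0],[0,0,0],-1],[[-3,0,0],[0,0,0],-1],[[-3,0,0],[0,0,0],-1],[[-3.5,0,0],[0,0,0],-1],[[0,0,0],[0,0,0],-1],[[0,0,2.5],[0,0,0],-1],[[0,0,1.5],[0,0,0],-1],[[0,0,0.8],[0,0,0],-1],[[0,0,0],[0,0,0],-1]]'

```text
clock: 15.1
position: [0.4354, -0.1366, 0.0074]
tcp_rot: [[0.38, 0.925, -0.003], [0.925, -0.38, 0.001], [-0.0, -0.003, -1.0]]
contact_force: [-0.4, 0.8, 0.4]
width: -0.0001
grasp_force: 0.0
```

```bash
python3 - <<'E'
from h import *
np.set_printoptions(precision=4,suppress=True)
im=viewer.camera("wrist"); s=get_state(); R=s["tcp_rot"];p=s["position"]; print(C(p),p,s["width"],s["contact_force"])
for dz in (0,.013,.026): print(dz,[np.round(proj("wrist",p+R@np.array([.011,dy,-dz]))) for dy in(-.014,.014)])
for x in(-.132,-.042): print(x,[np.round(proj("wrist",W(x,y,z))) for y in (.029,-.029) for z in(0,.026)])
a=cv2.resize(im[110:410,134:434],(600,600),interpolation=cv2.INTER_CUBIC)
cv2.imwrite("pics/c7.png",np.clip(a*1.6,0,255).astype(np.uint8))
E
```

```text
[-0.1758 -0.0001] [ 0.436  -0.1367  0.0088] -0.0002335083598008094 [-0.3093 -0.2521  0.5734]
0 [array([261., 237.]), array([311., 237.])]
0.013 [array([259., 247.]), array([313., 247.])]
0.026 [array([257., 259.]), array([315., 259.])]
-0.132 [array([233., 177.]), array([225., 188.]), array([338., 176.]), array([346., 188.])]
-0.042 [array([230.,  14.]), array([221.,   0.]), array([340.,  14.]), array([349.,  -0.])]
```

View pics/c7.png

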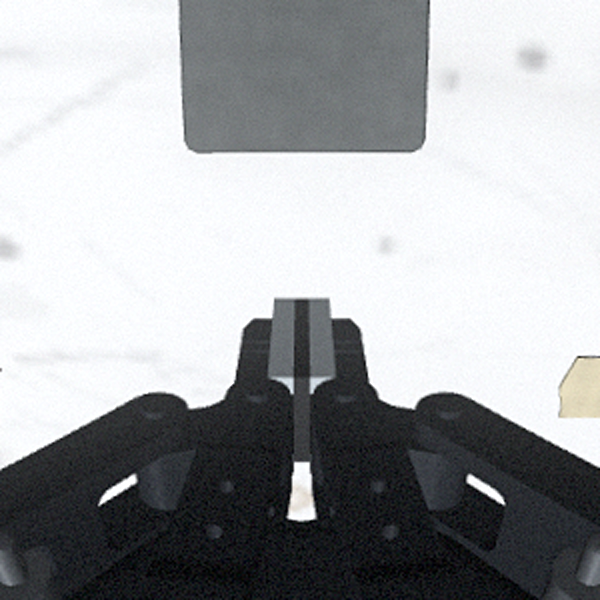

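The shut fingertips appear at row 259, about 25 mm higher than the TCP value implies. The block's rear edge at row 186 is where expected. I feel for the bench in small steps.

Call:
servo_tool --targets '[[[0,0,0.2],[0,0,0],-1],[[0,0,0.2],[0,0,0],-1],[[0,0,0],[0,0,0],-1]]'

```text
clock: 15.4
position: [0.4366, -0.1368, 0.0054]
tcp_rot: [[0.379, 0.925, 0.0], [0.925, -0.379, -0.0], [0.0, 0.0, -1.0]]
contact_force: [0.3, 0.3, -0.5]
width: 0.0002
grasp_force: 0.0
```

Call:
servo_tool --targets '[[[0,0,0.2],[0,0,0],-1],[[0,0,0.1],[0,0,0],-1],[[0,0,0],[0,0,0],-1]]'

```text
clock: 15.65
position: [0.4363, -0.1368, 0.0019]
tcp_rot: [[0.38, 0.925, -0.001], [0.925, -0.38, 0.0], [-0.0, -0.001, -1.0]]
contact_force: [0.8, -1.0, 0.0]
width: -0.0004
grasp_force: 0.0
```

Call:
servo_tool --targets '[[[0,0,0.2],[0,0,0],-1],[[0,0,0.2],[0,0,0],-1],[[0,0,0],[0,0,0],-1]]'

```text
clock: 15.9
position: [0.4361, -0.1368, -0.0024]
tcp_rot: [[0.38, 0.925, -0.001], [0.925, -0.38, 0.0], [0.0, -0.001, -1.0]]
contact_force: [0.3, -0.2, -0.1]
width: 0.0
grasp_force: 0.0
```

Call:
servo_tool --targets '[[[0,0,0.2],[0,0,0],-1],[[0,0,0.2],[0,0,0],-1],[[0,0,0],[0,0,0],-1]]'

```text
clock: 16.15
position: [0.4361, -0.1368, -0.0064]
tcp_rot: [[0.38, 0.925, -0.001], [0.925, -0.38, 0.0], [-0.0, -0.001, -1.0]]
contact_force: [-0.4, 0.3, 0.7]
width: -0.0
grasp_force: 0.0
```

Call:
servo_tool --targets '[[[0,0,0.2],[0,0,0],-1],[[0,0,0.2],[0,0,0],-1],[[0,0,0],[0,0,0],-1]]'

```text
clock: 16.4
position: [0.4361, -0.1368, -0.0104]
tcp_rot: [[0.38, 0.925, -0.001], [0.925, -0.38, 0.0], [-0.0, -0.001, -1.0]]
contact_force: [-0.6, -0.2, 0.5]
width: 0.0
grasp_force: 0.0
```

Call:
servo_tool --targets '[[[0,0,0.2],[0,0,0],-1],[[0,0,0.2],[0,0,0],-1],[[0,0,0],[0,0,0],-1]]'

```text
clock: 16.65
position: [0.4362, -0.1368, -0.0144]
tcp_rot: [[0.38, 0.925, -0.001], [0.925, -0.38, 0.0], [-0.0, -0.001, -1.0]]
contact_force: [-0.1, -0.4, -1.0]
width: -0.0
grasp_force: 0.0
```

```bash
python3 - <<'E'
from h import *
np.set_printoptions(precision=4,suppress=True)
s=get_state(); R=s["tcp_rot"];p=s["position"]; print(C(p),p,s["contact_force"],s["q"],ctrl.grip_depth)
E
```

```text
[-0.1758 -0.0002] [ 0.4362 -0.1368 -0.0144] [-0.0641 -0.4113 -0.988 ] [-0.3597 -0.2172  2.1347 -0.      1.2251  0.0296] 0.0187
```

The tips sit about 25 mm behind the stated TCP, so TCP z of -0.014 puts them about 11 mm above the bench. I push the block now.

Call:
servo_tool --targets '[[[1.0,0,0],[0,0,0],-0.65],[[1.0,0,0],[0,0,0],-0.65],[[0.8,0,0],[0,0,0],-0.65],[[0.6,0,0],[0,0,0],-0.65],[[0.6,0,0],[0,0,0],-0.65],[[0.6,0,0],[0,0,0],-0.65],[[0.6,0,0],[0,0,0],-0.65],[[0.6,0,0],[0,0,0],-0.65],[[0.6,0,0],[0,0,0],-0.65],[[0.6,0,0],[0,0,0],-0.65]]'

```text
clock: 17.48
position: [0.4631, -0.0716, -0.014]
tcp_rot: [[0.38, 0.925, -0.0], [0.925, -0.38, 0.0], [-0.0, -0.0, -1.0]]
contact_force: [-0.1, -1.2, 0.7]
width: 0.0152
grasp_force: 0.7
```

```bash
python3 - <<'E'
from h import *
np.set_printoptions(precision=4,suppress=True)
viewer.camera("wrist"); viewer.camera("top"); viewer.camera("scene")
s=get_state(); p=s["position"]; print(C(p),p,s["contact_force"],s["width"])
a=np.load("clamp.npy")[2]; g=W(-.06,0,0)
for c in("wrist","scene","top"):
  try:
    f=fitbox(c,"block",(g[0],g[1],a),.09,.058,0,.026)[:5]; print(c,f[3:],"clamp frame",C(f[:2]),np.degrees(f[2]-a))
  except Exception as e: print(c,e)
E
```

```text
[-0.1053 -0.0004] [ 0.463  -0.0717 -0.0141] [-0.4117 -0.068   0.2709] 0.014750363673188962
wrist (np.float64(0.9675318201455585), 0.92) clamp frame [-0.0486  0.0005] -0.10645144063947097
scene (np.float64(0.8562152133580705), 0.86) clamp frame [-0.049   0.0013] 0.5309538444911414
top (np.float64(0.15719063545150502), 0.56) clamp frame [-0.0443  0.0206] 0.1318464447704217
```

Call:
servo_tool --targets '[[[0.6,0,0],[0,0,0],-0.65],[[0.6,0,0],[0,0,0],-0.65],[[0.6,0,0],[0,0,0],-0.65],[[0.6,0,0],[0,0,0],-0.65],[[0.6,0,0],[0,0,0],-0.65],[[0.6,0,0],[0,0,0],-0.65],[[0.6,0,0],[0,0,0],-0.65],[[0,0,0],[0,0,0],-0.65]]'

```text
clock: 18.45
position: [0.4792, -0.0322, -0.014]
tcp_rot: [[0.379, 0.925, -0.0], [0.925, -0.379, 0.0], [0.0, -0.0, -1.0]]
contact_force: [0.5, -0.7, 1.2]
width: 0.0148
grasp_force: 0.0
```

```bash
python3 - <<'E'
from h import *
np.set_printoptions(precision=4,suppress=True)
viewer.camera("wrist")
s=get_state(); p=s["position"]; print(C(p),p,s["contact_force"],s["width"])
a=np.load("clamp.npy")[2]; g=W(-.007,0,0)
f=fitbox("wrist","block",(g[0],g[1],a),.09,.058,0,.026)[:5]; print(f[3:],"clamp frame",C(f[:2]),np.degrees(f[2]-a))
E
```

```text
[-0.0631 -0.0004] [ 0.4791 -0.0326 -0.014 ] [-0.4533  0.0578 -0.2755] 0.014757488067489265
(np.float64(0.9383686602315322), 0.85) clamp frame [-0.006   0.0004] -0.08666993283342297
```

Call:
servo_tool --targets '[[[0.6,0,0],[0,0,0],-0.65],[[0.6,0,0],[0,0,0],-0.65],[[0.6,0,0],[0,0,0],-0.65],[[0.6,0,0],[0,0,0],-0.65],[[0.6,0,0],[0,0,0],-0.65],[[0.6,0,0],[0,0,0],-0.65],[[0.6,0,0],[0,0,0],-0.65],[[0.4,0,0],[0,0,0],-0.65],[[0.2,0,0],[0,0,0],-0.65],[[0,0,0],[0,0,0],-0.65]]'

```text
clock: 19.38
position: [0.4972, 0.0116, -0.014]
tcp_rot: [[0.379, 0.925, -0.0], [0.925, -0.379, 0.0], [0.0, -0.0, -1.0]]
contact_force: [0.9, -0.7, 0.2]
width: 0.0152
grasp_force: 0.0
```

Call:
servo_tool --targets '[[[0.1,0,0],[0,0,0],-0.65],[[0.1,0,0],[0,0,0],-0.65],[[0,0,0],[0,0,0],-0.65]]'

```text
clock: 19.63
position: [0.4978, 0.013, -0.014]
tcp_rot: [[0.38, 0.925, -0.0], [0.925, -0.38, 0.0], [0.0, -0.0, -1.0]]
contact_force: [0.6, 0.3, 0.1]
width: 0.0149
grasp_force: 0.0
```

Call:
servo_tool --targets '[[[0.1,0,0],[0,0,0],-0.65],[[0.1,0,0],[0,0,0],-0.65],[[0,0,0],[0,0,0],-0.65]]'

```text
clock: 19.88
position: [0.4986, 0.0149, -0.014]
tcp_rot: [[0.38, 0.925, -0.0], [0.925, -0.38, 0.0], [0.0, -0.0, -1.0]]
contact_force: [-0.5, -0.2, -0.8]
width: 0.0152
grasp_force: 0.0
```

Call:
servo_tool --targets '[[[0.1,0,0],[0,0,0],-0.65],[[0,0,0],[0,0,0],-0.65]]'

```text
clock: 20.05
position: [0.4989, 0.0157, -0.014]
tcp_rot: [[0.38, 0.925, -0.001], [0.925, -0.38, -0.0], [-0.001, -0.001, -1.0]]
contact_force: [-0.5, -2.5, 1.5]
width: 0.015
grasp_force: 1.6
```

Call:
servo_tool --targets '[[[0.1,0,0],[0,0,0],-0.65],[[0,0,0],[0,0,0],-0.65]]'

```text
clock: 20.22
position: [0.4988, 0.0158, -0.014]
tcp_rot: [[0.38, 0.925, -0.002], [0.925, -0.38, -0.002], [-0.002, -0.001, -1.0]]
contact_force: [-6.2, -11.2, 4.5]
width: 0.015
grasp_force: 6.6
```

The block is home: the push stalled at 13 N with TCP x at -11 mm, which puts the block's rear at about 0. I back off, rise and measure the block and post.

Call:
servo_tool --targets '[[[-1,0,0],[0,0,0],-0.65],[[-1,0,0],[0,0,0],-0.65],[[0,0,-3],[0,0,0],-0.65],[[0,0,-3],[0,0,0],-0.65],[[0,0,-3],[0,0,0],-0.65],[[0,0,-3.2],[0,0,0],0.2],[[0,0,0],[0,0,0],0.2],[[0,0,0],[0,0,0],0.2]]'

```text
clock: 20.88
position: [0.4925, -0.0023, 0.1098]
tcp_rot: [[0.38, 0.925, 0.003], [0.925, -0.38, 0.0], [0.001, 0.003, -1.0]]
contact_force: [0.3, 0.1, -1.3]
width: 0.0503
grasp_force: 0.0
```

```bash
python3 - <<'E'
from h import *
np.set_printoptions(precision=4,suppress=True)
s=get_state(); im=viewer.camera("wrist"); p=s["position"]; print(C(p),p,s["width"])
r=viewer.spot_point("wrist","lever_post")
for q in r[:2]:
    v,u=q["location"]; P=at_z("wrist",u,v,.076); d=C(P)-[-.01,-.064]; print(q["confidence"],u,v,P,d,np.hypot(*d),np.degrees(np.arctan2(d[1],d[0])))
q=viewer.masks_of("wrist","block")
x0=np.array([[at_z("wrist",u,v,.026)] for u,v in [(q[0]["box"][0],q[0]["box"][1]+q[0]["box"][3]/2)]])[0,0]; print("block rear top edge (clamp)",C(x0),q[0]["confidence"],q[0]["box"])
cv2.imwrite("pics/w8.png",cv2.resize(im[0:260,130:520],(780,520),interpolation=cv2.INTER_CUBIC))
E
```

```text
[-0.03   -0.0014] [ 0.4925 -0.0023  0.1098] 0.05027725656423125
0.74 398.5 102.2 [0.5891 0.0517 0.076 ] [ 0.0667 -0.0063] 0.06698190975171121 -5.382274554770964
block rear top edge (clamp) [0.0012 0.0009] 0.65 [284.4, 113.5, 73.5, 115.9]
```

View pics/w8.png

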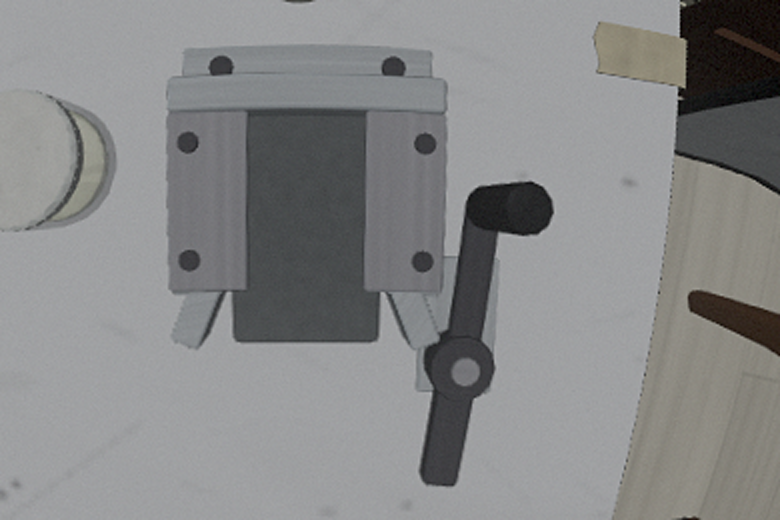

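The block lies under the ledges against the stop bar, with its rear edge at row 340 level with the flare tips. The lever is still open, with its post top at about (526,208) and pivot at (465,371). I go over the post, lower around it and grip it.

Call:
servo_tool --targets '[[[2.1,1.7,0],[0,0,0],0.2],[[2.1,1.7,0],[0,0,0],0.2],[[2.1,1.7,0],[0,0,0],0.2],[[2.2,1.8,0],[0,0,0],0.2],[[0,0,0],[0,0,6],0.2],[[0,0,0],[0,0,0],0.2],[[0,0,2.3],[0,0,0],0.2],[[0,0,2.3],[0,0,0],0.2],[[0,0,2],[0,0,0],0.2],[[0,0,1.5],[0,0,0],0.2],[[0,0,1],[0,0,0],0.2],[[0,0,0],[0,0,0],0.2]]'

```text
clock: 22.03
position: [0.586, 0.0503, 0.0143]
tcp_rot: [[0.473, 0.881, -0.004], [0.881, -0.473, -0.0], [-0.002, -0.004, -1.0]]
contact_force: [0.2, -0.3, 0.0]
width: 0.0512
grasp_force: 0.0
```

Call:
servo_tool --targets '[[[0,0,0],[0,0,0],-0.2],[[0,0,0],[0,0,0],-0.35],[[0,0,0],[0,0,0],-0.5],[[0,0,0],[0,0,0],-0.5]]'

```text
clock: 22.37
position: [0.5883, 0.0506, 0.018]
tcp_rot: [[0.474, 0.881, 0.001], [0.881, -0.474, 0.0], [0.001, 0.001, -1.0]]
contact_force: [-0.2, 0.2, 0.9]
width: 0.0216
grasp_force: 0.0
```

```bash
python3 - <<'E'
from h import *
np.set_printoptions(precision=4,suppress=True)
s=get_state(); p=s["position"]; d=C(p)-[-.01,-.064]; print(p,d,np.hypot(*d),np.degrees(np.arctan2(d[1],d[0])),s["q"],s["tcp_rot"][:,1])
R=s["tcp_rot"]
viewer.camera("wrist"); r=viewer.spot_point("wrist","lever_post")
for q in r[:2]:
    v,u=q["location"]; P=at_z("wrist",u,v,.076); print(q["confidence"],u,v,P,"tool offset mm",R.T@(P-p)*1000)
E
```

```text
[0.5883 0.0506 0.018 ] [ 0.0654 -0.0059] 0.06565174916771536 -5.185231374431477 [0.0426 0.05   1.828  0.0002 1.2627 0.5363] [ 0.8805 -0.474   0.0008]
0.84 290.7 314.4 [0.5905 0.0513 0.076 ] tool offset mm [  1.6661   1.6299 -57.9871]
```

Call:
servo_tool --targets '[[[-0.05,0.8,0],[0,0,7],-0.5],[[-0.05,0.8,0],[0,0,7],-0.5],[[-0.05,0.8,0],[0,0,7],-0.5],[[-0.05,0.8,0],[0,0,7],-0.5],[[-0.05,0.8,0],[0,0,7],-0.5],[[-0.05,0.8,0],[0,0,7],-0.5],[[0,0,0],[0,0,0],-0.5],[[0,0,0],[0,0,0],-0.5]]'

```text
clock: 23.13
position: [0.6185, 0.0148, 0.017]
tcp_rot: [[0.94, 0.34, -0.0], [0.34, -0.94, 0.0], [-0.0, -0.0, -1.0]]
contact_force: [0.6, -0.2, 0.2]
width: 0.0211
grasp_force: 0.0
```

```bash
cat > lv.py <<'E'
from h import *
np.set_printoptions(precision=4,suppress=True)
s=get_state(); p=s["position"]; d=C(p)-[-.01,-.064]; R=s["tcp_rot"]; print(p,np.hypot(*d),"ang",np.degrees(np.arctan2(d[1],d[0])),"toolx",np.degrees(np.arctan2(*C(W(0,0,0)+R[:,0])[::-1])),s["contact_force"],s["q"][[3,5]])
viewer.camera("wrist"); r=viewer.spot_point("wrist","lever_post")
for q in r[:1]:
    v,u=q["location"]; P=at_z("wrist",u,v,.076); e=C(P)-[-.01,-.064]; print(q["confidence"],"tool offset mm",R.T@(P-p)*1000,"lever",np.degrees(np.arctan2(e[1],e[0])),np.hypot(*e))
E
python3 lv.py
```

```text
[0.6185 0.0148 0.017 ] 0.06449175024196462 ang -47.353255046676566 toolx -47.82233267786969 [ 0.5799 -0.2252  0.151 ] [0.0002 1.2063]
0.95 tool offset mm [  2.2442  -2.2012 -58.9607] lever -45.49685729916443 0.06680809512911479
```

Call:
servo_tool --targets '[[[-0.05,0.8,0],[0,0,7],-0.5],[[-0.05,0.8,0],[0,0,7],-0.5],[[-0.05,0.8,0],[0,0,7],-0.5],[[-0.05,0.8,0],[0,0,7],-0.5],[[-0.05,0.8,0],[0,0,7],-0.5],[[-0.05,0.8,0],[0,0,7],-0.5],[[0,0,0],[0,0,0],-0.5],[[0,0,0],[0,0,0],-0.5]]'

```text
clock: 23.9
position: [0.6172, -0.0319, 0.0171]
tcp_rot: [[0.927, -0.375, -0.0], [-0.375, -0.927, 0.0], [-0.0, -0.0, -1.0]]
contact_force: [0.2, 0.8, -0.1]
width: 0.0213
grasp_force: 0.0
```

```bash
python3 lv.py
```

```text
[ 0.6172 -0.0319  0.0171] 0.06398941518362351 ang -90.00820080928584 toolx -89.70104672325571 [ 0.247   0.8451 -0.1185] [0.0002 1.8616]
0.85 tool offset mm [  1.3234  -0.9284 -58.9269] lever -89.18924711678139 0.0653384749796398
```

Call:
servo_tool --targets '[[[0,0.1,0],[0,0,0],-0.5],[[0,0.1,0],[0,0,0],-0.5],[[0,0,0],[0,0,0],-0.5]]'

```text
clock: 24.25
position: [0.6166, -0.0338, 0.017]
tcp_rot: [[0.926, -0.378, -0.0], [-0.378, -0.926, 0.0], [-0.0, -0.0, -1.0]]
contact_force: [0.7, 0.6, 0.0]
width: 0.0213
grasp_force: 0.4
```

Call:
servo_tool --targets '[[[0,0.1,0],[0,0,0],-0.5],[[0,0,0],[0,0,0],-0.5]]'

```text
clock: 24.42
position: [0.6164, -0.0343, 0.017]
tcp_rot: [[0.925, -0.379, 0.0], [-0.379, -0.925, 0.001], [-0.0, -0.001, -1.0]]
contact_force: [1.9, 4.4, -1.5]
width: 0.0214
grasp_force: 2.8
```

Call:
servo_tool --targets '[[[0,0.1,0],[0,0,0],-0.5],[[0,0,0],[0,0,0],-0.5]]'

```text
clock: 24.58
position: [0.6163, -0.0345, 0.017]
tcp_rot: [[0.925, -0.379, 0.001], [-0.379, -0.925, 0.002], [-0.0, -0.003, -1.0]]
contact_force: [6.4, 11.0, -1.9]
width: 0.0213
grasp_force: 6.2
```

Call:
servo_tool --targets '[[[0,0,0],[0,0,0],0.1],[[0,0,0],[0,0,0],0.2],[[0,0,0],[0,0,0],0.2],[[0,0,0],[0,0,0],0.2],[[0,0,-2],[0,0,0],0.2],[[0,0,-3],[0,0,0],0.2],[[0,0,-3],[0,0,0],0.2],[[0,0,-3],[0,0,0],0.2],[[0,0,-2],[0,0,0],0.2],[[-3,0,0],[0,0,0],0.2],[[-3,0,0],[0,0,0],0.2],[[0,0,0],[0,0,0],0.2],[[0,0,0],[0,0,0],0.2]]'

```text
clock: 25.67
position: [0.5598, -0.0128, 0.1476]
tcp_rot: [[0.925, -0.379, 0.001], [-0.379, -0.925, -0.0], [0.001, -0.0, -1.0]]
contact_force: [-0.6, -0.6, -1.0]
width: 0.0514
grasp_force: 0.0
```

```bash
sed -i 's/p)\*1000,/p)*1000,P,/' lv.py; python3 lv.py; python3 - <<'E'
from h import *
viewer.camera("top")
for c in("top",):
  r=viewer.spot_point(c,"lever_post"); v,u=r[0]["location"]; e=C(at_z(c,u,v,.076))-[-.01,-.064]; print(c,r[0]["confidence"],e,np.degrees(np.arctan2(e[1],e[0])))
  for l in("block","block_mid"):
    for q in viewer.spot_point(c,l)[:1]:
      v,u=q["location"]; print(l,q["confidence"],C(at_z(c,u,v,.013)))
  for l in("bottle","jar"):
    for q in viewer.spot_point(c,l)[:1]:
      v,u=q["location"]; print(l,q["confidence"],at_z(c,u,v,0))
E
```

```text
[ 0.5598 -0.0128  0.1476] 0.005488179066965906 ang -139.10375557586613 toolx -89.98379506318105 [-0.5617 -0.6021 -1.0385] [-0.      1.8912]
0.95 tool offset mm [63.8106  0.3148 71.6042] [ 0.6188 -0.0373  0.076 ] lever -93.75711223807426 0.06759813434972932Traceback (most recent call last):
  File "<stdin>", line 4, in <module>
IndexError: list index out of range
```

```bash
python3 - <<'E'
from h import *
viewer.camera("scene")
for l,z in(("lever_post",.076),("bottle",0),("jar",0),("block_mid",.013)):
    for q in viewer.spot_point("scene",l)[:1]:
        v,u=q["location"]; P=at_z("scene",u,v,z); print(l,q["confidence"],P.round(3),C(P).round(4))
print(workorder.hand_in())
E
```

```text
lever_post 0.97 [ 0.619 -0.03   0.076] [-0.0076 -0.1292]
bottle 0.87 [0.566 0.17  0.   ] [ 0.1572 -0.0037]
jar 0.72 [0.431 0.139 0.   ] [0.0777 0.1087]
block_mid 0.72 [0.522 0.062 0.013] [ 0.0408 -0.0044]
the job is handed in; nothing more can be done
None
```

The block is pushed home against the end stop under the ledges, the cam lever is swung fully over to its stop, the bottle and jar were left untouched, and the job is handed in at about 26 s; no verdict came back.

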